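Level the display shelf

ROBOT

A 7-joint arm with a two-finger parallel gripper is mounted at the origin on a cart in front of the work surface, level with it; the furniture and walls round the work are solid. World frame = base frame: x ahead of the robot, y to its left, z up, the work surface at z = 0. Lengths are in mm, angles in rad, forces in N, time in s.
With the tool pointing down it reaches from about 350 to 900 mm from the base axis. Payload 19.9 kg.
Tool frame: the origin (TCP) lies between the finger pads, 19 mm behind the fingertips; this is the grasp point; z points along the fingers, y is the line along which they close (so a half turn about z gives the same grasp; the last joint's range is limited). The gripper opens to 85 mm and grips with 20 to 120 N. Pads are 22 mm wide; open, the fingers measure 114 mm over their backs; the gripper's body (76 mm by 85 mm) begins 54 mm behind the grasp point. The pads swing forward as they close: fully open they stand 13 mm farther back than shut.
Start: joints at [1.304, 0.417, -0.01, 1.614, 0.005, 1.111, -0.053], TCP at [139.317, -609.257, 249.96] pointing down, gripper open.
Joint ranges: [-2.81, 2.81], [-0.39, 2.02], [-1.27, 1.25], [0.06, 2.57], [-1.19, 4.33], [0.19, 2], [-2.82, 2.82]. Speed limits (rad/s): [1.89, 1.89, 2.39, 2.39, 3.01, 3.01, 3.01].

INTERFACE

Orientations are given as a rotation vector (axis times angle).
In Python, from station import arm gives the robot as it stands.
- The arm moves only by the tool move_arm, never from a script. Its argument "rows" is a list that holds one entry, the list of rows, each a list of 4 numbers: the shift along the tool's x, y, z in parts of the range, where 1.0 means 75 cm, then the turn about the tool's z in normalised numbers (1 is 2 rad). A call has 1 to 20 rows; each row is the pose to reach, as a shift and turn from the pose commanded when the call began, along the tool's axes at that moment; what a row does not reach only later rows make up. A row lasts 1/12 s, in which the tool goes at most 41.7 mm and 7.16 degrees, less where a joint would pass 70% of its speed; a pose out of reach is approached as far as the arm can. No shift or turn number may pass 1 either way. A call with a gripper value outside its range is refused whole. "hand" is the finger opening in cm, from 0 to 8.54, set as the call begins (left out, the last holds). The fingers move at their own pace and stop on an object; the grip force is fixed at half the most. Time passes only in rows, so rows that repeat a pose let the fingers close. It gives the time, the measured TCP pose, the force, the opening and the grip force at its end, in the units of the state.
- arm.state(): the state, without advancing time (a new reading comes with each control period).
- arm.read_camera(name): name is "scene" or "top" or "wrist"; returns the picture (384x512x3 uint8, red, green, blue); there is no depth.
- arm.camera_info(name): a dict with "fx", "fy", "cx", "cy" (pixels), "k1" (the pictures are not rectified: a ray, as slopes to the right and down, at radius r is drawn at 1 + k1 r^2 times it, then the intrinsics apply), "extrinsics" (4x4, takes a point from world to camera coordinates); the wrist camera has in their place "hand_eye" (4x4, takes a point from camera to tool coordinates, whose origin is the TCP and whose axes are the flange's). Camera axes: x right, y up, looking along -z (the intrinsics and any distortion apply to the point x, -y, -z); pixel columns grow to the right and rows downward; lengths in mm; the calibration is good to about 2 mm. A picture is of the moment at which its call begins: read the wrist's pose just before it. camera_info takes no time and is no camera call.
- arm.hand_in(): hands the job in; it is judged then, once.
The state is a dict: "clock": time; "joint_pos": joint angles; "qd": joint speeds; "effort": joint torques, N m; "position": TCP position; "ee_rot": TCP orientation; "wrist_force": force on the tool from outside, world axes, zero at the start; "torque": the same for the moment, N m; "grip_width": finger opening in mm; "finger_force": force on a finger pad.
Only numpy, scipy, OpenCV 4.12 (cv2) and the standard library are available. Lean on these libraries where they do the work, as an engineer would, in place of code of your own. Each camera call takes 0.05 s, during which the arm holds its last target. There are 200 camera calls.

TASK

Lay the yellow spirit level lengthwise on the little wooden display shelf and let go, then turn the black knob of the shelf's levelling foot until the bubble sits between the two black rings. Then press the level down flat on the shelf with the fingertips, gently but firmly (about 10 N), and finish while still pressing, with the bubble still between the rings, so that a colleague can lock the foot. Leave the balm jar and the coaster on the left where they are.

Things in the scene. Friction and masses are not known exactly. Their poses are not given: they have to be found in the camera images.
- level: Yellow spirit level with black ends: a bar 160 mm long (x), 24 wide (y), 34 high (z), 0.2 kg, loose on the table right of the shelf; origin at the centre of its underside. A green vial with a pale bubble lies lengthwise in the middle of its top (x = -35 to +35 mm), flush with it. Grip it across its width anywhere; press anywhere on its top.
- bubble (a joint): Bubble's place along the level's x, m: 0 midway between the two black rings. It runs to the HIGHER end, 0.5 mm per 0.001 rad of slope along the level, stops at +-23 mm, settles in 2 s. Bubble 14 mm long, rings 10.7 mm either side of the middle: it is between them within +-3.5 mm. 0 when the level lies on the table.
- shelf: The low wooden display shelf: dark fixed leg panel at its +y end, rubber pad and steel screw of the levelling foot at its -y end, carrying the board. Origin on the table under the shelf's centre; y along its length. It is fixed to the table.
- shelf_top (a point): Centre of the top of the light wood board, 300 mm long (y), 110 deep (x), about 66 mm above the table; z is its normal. Board hinged on the leg at y = +130 mm, carried by the levelling foot at y = -120 mm; the foot's (-y) end starts too low, by 0.01 to 0.04 rad of slope. Free for the level from y = +150 to -95 mm, where the knob begins.
- foot_knob (a joint): Turn of the knob, rad, positive clockwise from above, range -2.4 to 1.4, starts at -1.5 to -0.95. Clockwise raises the foot's end: 0.02 rad of slope per rad (the knob rises 5 mm per rad), so the bubble of a level along the shelf shifts 10 mm per rad, toward the foot. Stays where left (friction 0.2 Nm). The shelf is level at a value that varies, within 0.3 of 0.
- knob_grip (a point): Point on the axis of the black round fluted knob (40 mm across, 28 mm tall, axis upright, can be gripped at any yaw), 18 mm above its underside, 28 mm above the board, 10 mm below its top: a good height for the TCP.
- jar: Bystander: black balm jar left of the shelf, 56 mm wide, 48 mm tall; loose; origin at the centre of its underside.
- coaster: Bystander: round white ceramic coaster with a dark print, 100 mm wide, 9 mm thick. Near it, tall fixed stacks (up to about 0.35 m) stand at the back left, round x = 0.6, y = 0.35 to 0.65: draw back toward the robot before turning or moving sideways there; loose; origin at the centre of its underside.

How it is judged (in metres and radians):
On the way, in this order (a step that is already met when the one before it is completed fails the run):
1. the level lies flat along the shelf, let go, its bubble off centre toward the higher end (z of level in the frame of shelf_top between -0.004 and 0.005 m and x of level in the frame of shelf_top between -0.04 and 0.04 m and y of level in the frame of shelf_top between -0.04 and 0.08 m and angle between the x axis of level and the y axis of shelf_top, either way round below 0.2 rad and angle between the z axis of level and the z axis of shelf_top, either way round below 0.015 rad and angle between level's own z axis and vertical below 0.5 rad and contact force between the fingers and level below 0.3 N and (value of joint bubble above 0.005 m or value of joint bubble below -0.005 m)), for 0.2 s.
2. with the level lying on the shelf, the foot is turned until the bubble sits between the rings (z of level in the frame of shelf_top between -0.004 and 0.005 m and x of level in the frame of shelf_top between -0.04 and 0.04 m and y of level in the frame of shelf_top between -0.04 and 0.08 m and angle between the x axis of level and the y axis of shelf_top, either way round below 0.2 rad and angle between the z axis of level and the z axis of shelf_top, either way round below 0.015 rad and angle between level's own z axis and vertical below 0.5 rad and value of joint bubble between -0.0035 and 0.0035 m), for 0.3 s.
At the end, for the whole second after the job is handed in: The level lies flat on the shelf (within 5 mm and 0.015 rad), along it within 0.2 rad, its centre within 40 mm of the middle across and -40 to +80 mm along y; bubble within 3.5 mm of centre; the fingers push the level with over 2.5 N and it bears on the shelf with over 5 N to the end (all of step 2 and contact force between level and shelf above 5 N and contact force between the fingers and level above 2.5 N); the arm keeps its last pose, push and grip.
It fails at once if the level is slammed or pressed onto the shelf with more than 60 N (contact force between level and shelf above 60 N).
It fails at once if the jar or the coaster on the left is moved by more than 30 mm (distance of any of jar, coaster from where it was at the start of the episode above 0.03 m).
It also fails if it takes over 70 s, if anything falls off the work surface, if the arm or the gripper's body presses on something with over 40 N, if the wrist force passes 120 N, or if a joint passes its speed limit or range.

## Working session

There is one attempt and no reset: what is moved stays moved. The work goes in short steps, Python scripts to look and compute and a tool call to move; the robot and the scene stay as the last step left them, time stands still between calls to the robot, and variables do not carry over. Pictures are saved under pics/ and viewed, at most 10 in all, crops included, and the job is handed in when it is done.

Besides the shell and the picture viewer there is one more tool, called after "Emit:" in YAML: its name, and indented under it one key for each argument. move_arm: Moves the arm, as the interface text tells. Its arguments: {"type":"object","properties":{"rows":{"type":"array","items":{"type":"array","items":{"type":"array","items":{"type":"number"}}}},"hand":{"type":"number"}},"required":["rows"]}

```bash
mkdir -p pics
cat > h.py <<'E'
import numpy as np, cv2
from station import arm
from scipy.spatial.transform import Rotation as R
def ray(name,u,v,st=None):
    c=arm.camera_info(name)
    d=np.array([(u-c['cx'])/c['fx'],(v-c['cy'])/c['fy']]);s=d.copy()
    for _ in range(20): s=d/(1+c['k1']*(s@s))
    r=np.array([s[0],-s[1],-1.])
    if name!='wrist':
        E=np.array(c['extrinsics']);Rt=E[:3,:3].T
        return -Rt@E[:3,3],Rt@r
    H=np.array(c['hand_eye']);T=R.from_rotvec(st['ee_rot']).as_matrix()
    return np.array(st['position'])+T@H[:3,3],T@H[:3,:3]@r
def tri(*rays):
    A=0;b=0
    for o,d in rays:
        d=d/np.linalg.norm(d);P=np.eye(3)-np.outer(d,d);A=A+P;b=b+P@o
    p=np.linalg.solve(A,b)
    return p,[np.linalg.norm(np.cross(p-o,d/np.linalg.norm(d))) for o,d in rays]
def atz(r,z): o,d=r; return o+d*(z-o[2])/d[2]
def save(n,f,crop=None,sc=1):
    im=arm.read_camera(n)[:,:,::-1]
    if crop: x0,y0,x1,y1=crop; im=im[y0:y1,x0:x1]
    cv2.imwrite('pics/'+f,cv2.resize(np.ascontiguousarray(im),None,fx=sc,fy=sc,interpolation=cv2.INTER_CUBIC))
E
python3 - <<'E'
from h import *
a=arm.read_camera('scene');b=arm.read_camera('top')
cv2.imwrite('pics/s0.png',cv2.resize(a[:,:,::-1],None,fx=1.5,fy=1.5));cv2.imwrite('pics/t0.png',cv2.resize(b[:,:,::-1],None,fx=1.5,fy=1.5))
print(arm.state())
for n in('scene','top','wrist'):print(arm.camera_info(n))
E
```

```text
{'clock': 0.1, 'joint_pos': array([ 1.30450346,  0.41790401, -0.0103043 ,  1.6141038 ,  0.00471267,
        1.11069968, -0.05298333]), 'qd': array([ 0.00069138,  0.00018522,  0.00039217, -0.00172801, -0.00059693,
        0.00211628, -0.00190653]), 'effort': array([ 1.59665487e-03, -8.65810418e+01,  6.79930821e-01, -4.35637486e+01,
        1.91443629e-02,  4.96930865e-03,  1.48254639e-05]), 'position': array([ 139.24162795, -608.99692268,  249.43350185]), 'ee_rot': array([-3.12070133e+00, -3.52289903e-01,  3.41505138e-04]), 'wrist_force': array([ 0.89657216, -0.04061153, -0.12862298]), 'torque': array([-0.01190206, -0.03325529, -0.03863866]), 'finger_force': 0.0, 'grip_width': 85.3059395253382}
{'fx': 456.12241438357296, 'fy': 456.12241438357296, 'cx': 253.25166460523846, 'cy': 185.0586792183936, 'k1': -0.09757572516587643, 'extrinsics': array([[-4.94550677e-01, -8.69129479e-01,  5.79448881e-03,
         3.27637614e+02],
       [ 4.71345329e-01, -2.62590889e-01,  8.41949883e-01,
        -3.08956567e+02],
       [-7.30241884e-01,  4.19118090e-01,  5.39524622e-01,
        -1.22087753e+0
[... 359 characters left out ...]
3,  2.14792699e-01,
        -5.37643268e+02],
       [-2.14803035e-01,  5.70517173e-03,  9.76640726e-01,
        -1.43344034e+03],
       [ 0.00000000e+00,  0.00000000e+00,  0.00000000e+00,
         1.00000000e+00]])}
{'fx': 312.9982033435321, 'fy': 312.9982033435321, 'cx': 254.0334234059526, 'cy': 193.95048977731162, 'k1': 0.01893465209172775, 'hand_eye': array([[ 3.59868066e-04,  9.55707821e-01,  2.94316890e-01,
         7.51845558e+01],
       [ 9.99997428e-01,  3.15117015e-04, -2.24597011e-03,
         1.49698092e+00],
       [-2.23923546e-03,  2.94316941e-01, -9.55705250e-01,
        -1.23774431e+02],
       [ 0.00000000e+00,  0.00000000e+00,  0.00000000e+00,
         1.00000000e+00]])}
```

View pics/s0.png

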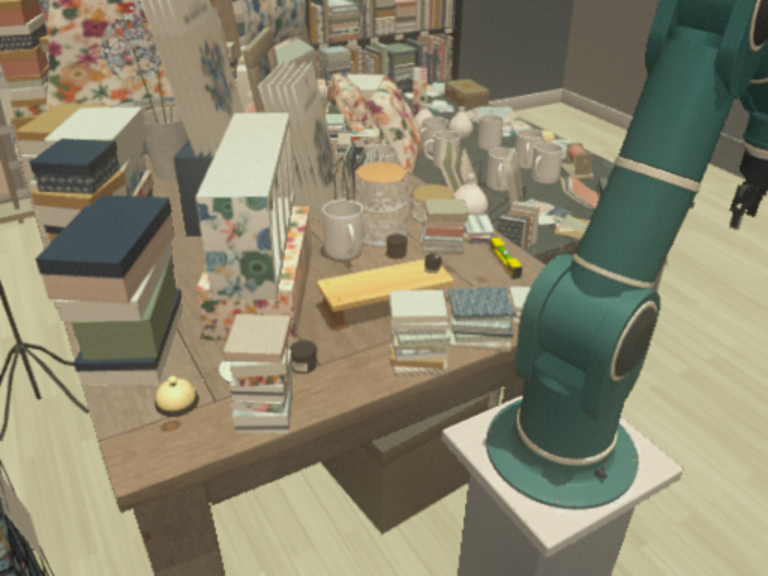

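View pics/t0.png

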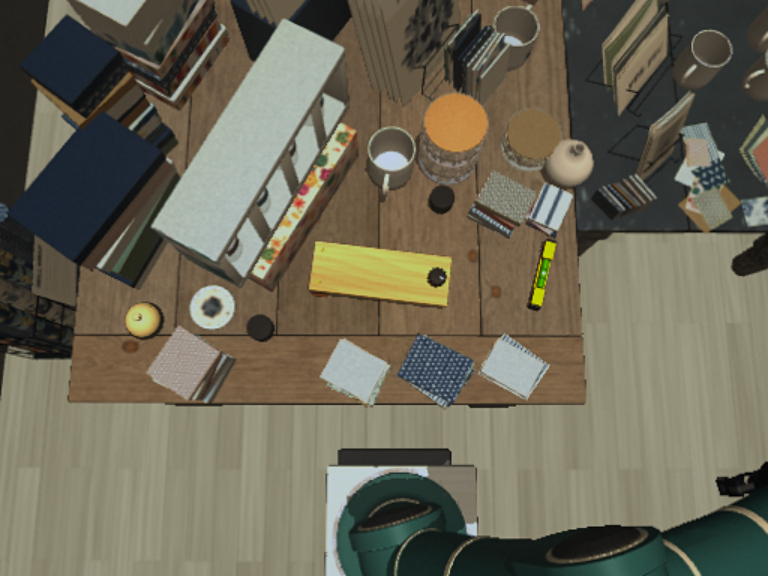

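The scene view (1.5x) shows the board at 320–452, 262–305, the knob at (433,261) and the level at (492–520, 240–275). The top view shows the board at 309–452, 242–306, the knob at (437,277) and the level from (548,242) to (536,307).

Run:
```python
from h import *
t=lambda u,v:ray('top',u/1.5,v/1.5)
s=lambda u,v:ray('scene',u/1.5,v/1.5)
np.set_printoptions(precision=1,suppress=True)
print('knob',tri(t(437,276),s(433,256)))
print('levc',tri(t(543,267),s(506,254)))
print('lev ends z34',atz(t(550,241),34),atz(t(538,306),34))
for p in[(314,242),(452,257),(448,305),(309,291)]:print('board',atz(t(*p),66))
print('jar',atz(t(260,322),48))
for f,n in(('sB.png','scene'),('tB.png','top')):pass
a=arm.read_camera('top')[145:215,195:385,::-1];b=arm.read_camera('scene')[145:215,200:360,::-1]
a=cv2.resize(np.ascontiguousarray(a),(760,280),interpolation=2);b=cv2.resize(np.ascontiguousarray(b),(640,280),interpolation=2)
b=cv2.copyMakeBorder(b,0,0,0,120,0)
cv2.imwrite('pics/z.png',np.vstack([a,b]))
```

```text
knob (array([543.5, -73.8,  99.6]), [np.float64(0.32580191160095745), np.float64(0.3258019116010363)])
levc (array([ 581. , -324.3,   14. ]), [np.float64(5.756747029205539), np.float64(5.756747029205496)])
lev ends z34 [ 639.9 -333.8   34. ] [ 491.9 -299.8   34. ]
board [626.9 190.8  66. ]
board [ 593.9 -109.7   66. ]
board [487.8 -99.   66. ]
board [517.7 199.1  66. ]
jar [453.  304.9  48. ]
```

View pics/z.png

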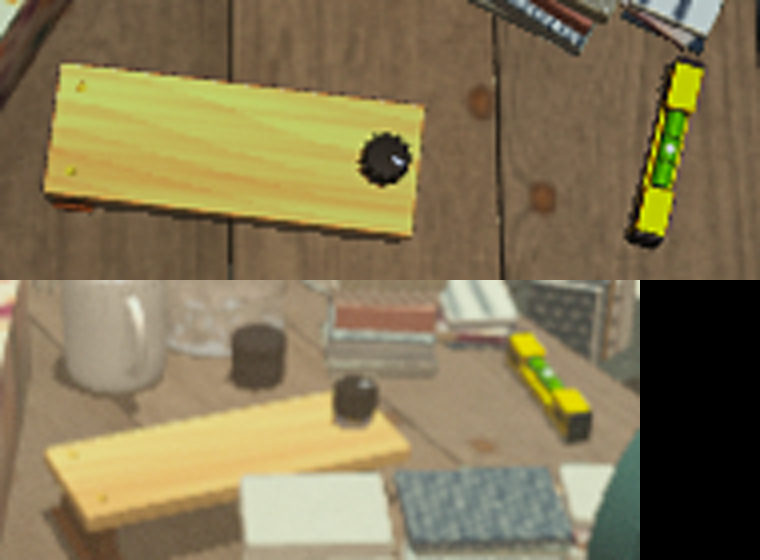

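The crop shows board corners in the top view at (62,65), (425,105), (411,235), (45,190). The level's ends are at (690,60) and (645,240). In the scene crop the matching board corners are (48,455), (90,520), (410,447), and the bubble is at (547,372).

Run:
```python
from h import *
np.set_printoptions(precision=1,suppress=True)
t=lambda x,y:ray('top',195+x/4-.4,145+y/4-.4)
s=lambda x,y:ray('scene',200+x/4-.4,145+(y-280)/4-.4)
for n,a,b in(('b+far',(62,65),(48,455)),('b+near',(45,190),(90,520)),('b-near',(411,235),(410,447)),('bubble',(671,149),(547,372)),('nearend top corner',(661,238),(590,411)),('knobtop',(385,158),(356,386)) ):print(n,tri(t(*a),s(*b)))
for p in[(62,65),(425,105),(411,235),(45,190)]:print(atz(t(*p),66))
for p in[(690,61),(645,236),(671,149)]:print('lev',atz(t(*p),34))
print('knob top',atz(t(385,158),104))
st=arm.state();print(R.from_rotvec(st['ee_rot']).as_matrix())
```

```text
b+far (array([628.8, 187.1,  60.4]), [np.float64(2.205123453425334), np.float64(2.205123453425215)])
b+near (array([523.9, 198.6,  60.3]), [np.float64(2.069423520114308), np.float64(2.0694235201143876)])
b-near (array([488.9, -95.9,  58.1]), [np.float64(0.5165188019159858), np.float64(0.5165188019159548)])
bubble (array([ 568.3, -315.8,   30.2]), [np.float64(0.9634374852073339), np.float64(0.9634374852074018)])
nearend top corner (array([ 492. , -304.6,   30.6]), [np.float64(0.22395800907891575), np.float64(0.22395800907906324)])
knobtop (array([543.1, -72.8,  98.4]), [np.float64(0.8241163644001409), np.float64(0.8241163644002398)])
[628.5 188.4  66. ]
[ 595.5 -108.2   66. ]
[487.7 -94.8  66. ]
[523.9 199.7  66. ]
lev [ 642.7 -335.4   34. ]
lev [ 493.2 -290.5   34. ]
lev [ 566.7 -315.6   34. ]
knob top [542.3 -71.6 104. ]
[[ 1.   0.2 -0. ]
 [ 0.2 -1.   0. ]
 [-0.  -0.  -1. ]]
```

```bash
cat >> h.py <<'E'
def rel(x,y,z,yaw):
    st=arm.state();T=R.from_rotvec(st['ee_rot']).as_matrix()
    cur=np.degrees(np.arctan2(T[1,0],T[0,0]))
    s=T.T@(np.array([x,y,z])-np.array(st['position']))/10
    print('shift cm',s.round(2),'turn',round((cur-yaw+180)%360-180,2),'cur yaw',cur.round(2), 'j',np.round(st['joint_pos'],2))
E
python3 -c "
from h import *
rel(567,-315,200,-14)"
```

```text
shift cm [ 48.25 -19.13   4.97] turn 26.88 cur yaw 12.88 j [ 1.3   0.42 -0.01  1.61  0.    1.11 -0.05]
```

Units first: shifts go in shares of 75 cm and turns go in shares of 2 rad. So 48.2 cm is 0.6427, 32 cm is 0.4267, 27 degrees is 0.2356.

Emit:
move_arm:
  rows:
    - [[0.2133,-0.0853,0.0227,0.0785],[0.4267,-0.1707,0.0453,0.1571],[0.6427,-0.2547,0.0667,0.2356],[0.6427,-0.2547,0.0667,0.2356],[0.6427,-0.2547,0.0667,0.2356],[0.6427,-0.2547,0.0667,0.2356],[0.6427,-0.2547,0.0667,0.2356],[0.6427,-0.2547,0.0667,0.2356],[0.6427,-0.2547,0.0667,0.2356],[0.6427,-0.2547,0.0667,0.2356],[0.6427,-0.2547,0.0667,0.2356],[0.6427,-0.2547,0.0667,0.2356],[0.6427,-0.2547,0.0667,0.2356],[0.6427,-0.2547,0.0667,0.2356],[0.6427,-0.2547,0.0667,0.2356],[0.6427,-0.2547,0.0667,0.2356],[0.6427,-0.2547,0.0667,0.2356],[0.6427,-0.2547,0.0667,0.2356]]
  hand: 8.54

```text
clock: 1.7
position: [565.7, -316.7, 200.2]
ee_rot: [3.117, -0.389, -0.0]
wrist_force: [-0.1, -0.7, -0.5]
grip_width: 85.4
finger_force: 0.0
```

Run:
```python
from h import *
st=arm.state();print(st['clock'],st['position'],st['joint_pos'].round(2));save('wrist','w1.png',None,1.5)
import json;json.dump([list(st['position']),list(st['ee_rot'])],open('w1.json','w'))
rel(567,-315,100,-14)
```

```text
1.7 [ 565.74758159 -316.73573473  200.16172192] [ 0.53  0.51 -0.1   1.6   0.05  1.04 -1.4 ]
shift cm [ 0.07 -0.19 10.02] turn -0.21 cur yaw -14.21 j [ 0.53  0.51 -0.1   1.6   0.05  1.04 -1.4 ]
```

View pics/w1.png

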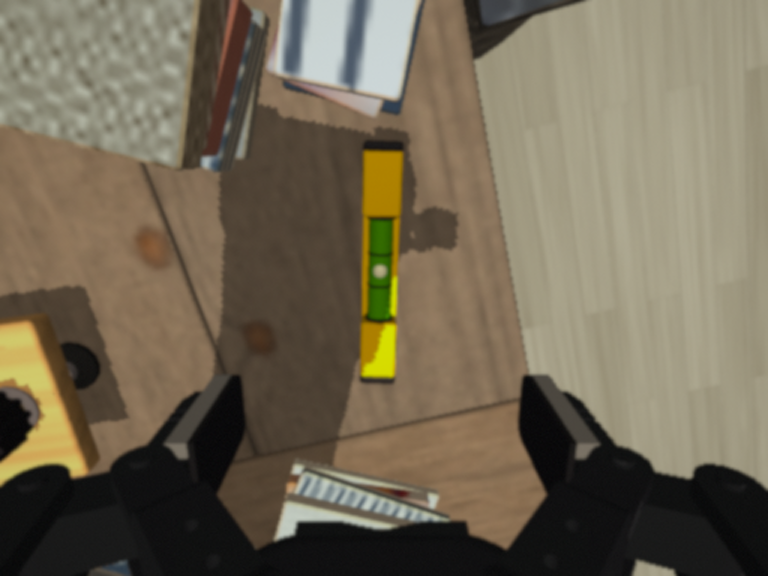

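The level lies upright in the view: ends at (383,143) and (378,381), bubble at (379,271).

Run:
```python
from h import *
np.set_printoptions(precision=1,suppress=True)
st=arm.state()
w=lambda x,y:ray('wrist',x/1.5-.2,y/1.5-.2,st)
t=lambda x,y:ray('top',195+x/4-.4,145+y/4-.4)
s=lambda x,y:ray('scene',200+x/4-.4,145+(y-280)/4-.4)
print(tri(w(379.5,271),t(671,149),s(547,372)))
a,b=atz(w(383.5,146),34),atz(w(378,378),34);print(a,b,(a+b)/2,np.linalg.norm(a-b),np.degrees(np.arctan2(*(a-b)[1::-1])))
m=(a+b)/2
rel(m[0],m[1],20,np.degrees(np.arctan2(*(a-b)[1::-1])))
```

```text
(array([ 566.9, -315.9,   31.2]), [np.float64(2.0390624048869634), np.float64(0.5084549344022911), np.float64(2.0187751665969857)])
[ 639.2 -338.5   34. ] [ 493.  -297.8   34. ] [ 566.1 -318.1   34. ] 151.6611165110085 -15.536860960648275
shift cm [ 0.1  0.1 18. ] turn 1.32 cur yaw -14.21 j [ 0.5  0.5 -0.1  1.6  0.1  1.  -1.4]
```

To row units: 17.7 cm is 0.236, 17.5 cm is 0.2333, 1.3 degrees is 0.0113.

Emit:
move_arm:
  rows:
    - [[0.0013,0.0013,0.0533,0.0113],[0.0013,0.0013,0.1067,0.0113],[0.0013,0.0013,0.1533,0.0113],[0.0013,0.0013,0.1933,0.0113],[0.0013,0.0013,0.22,0.0113],[0.0013,0.0013,0.2333,0.0113],[0.0013,0.0013,0.236,0.0113],[0.0013,0.0013,0.236,0.0113]]

```text
clock: 2.42
position: [567.4, -317.2, 23.4]
ee_rot: [3.113, -0.422, 0.0]
wrist_force: [0.4, 0.4, 1.1]
grip_width: 85.7
finger_force: 0.0
```

Emit:
move_arm:
  rows:
    - [[0,0,0,0],[0,0,0,0],[0,0,0,0],[0,0,0,0],[0,0,0,0],[0,0,0,0],[0,0,0,0],[0,0,0,0],[0,0,0,0],[0,0,0,0]]
  hand: 1.5

```text
clock: 3.25
position: [567.6, -317.1, 23.7]
ee_rot: [3.113, -0.421, 0.001]
wrist_force: [-1.6, 0.1, 6.3]
grip_width: 23.0
finger_force: 60.1
```

Emit:
move_arm:
  rows:
    - [[0,0,-0.0067,0],[0,0,-0.0267,0],[0,0,-0.0667,0],[0,0,-0.12,0],[0,0,-0.1733,0],[0,0,-0.2,0],[0,0,-0.2,0]]

```text
clock: 3.83
position: [569.3, -317.8, 179.7]
ee_rot: [3.11, -0.421, 0.012]
wrist_force: [0.0, -0.3, -2.2]
grip_width: 22.9
finger_force: 59.1
```

```bash
python3 -c "
from h import *
rel(563.6,86,150,83.3);s=arm.state();print(s['position'],s['wrist_force'],s['torque'])"
```

```text
shift cm [-11.31 -38.78   2.82] turn -98.72 cur yaw -15.42 j [ 0.53  0.53 -0.09  1.61  0.06  1.   -1.42]
[ 569.27732366 -317.79761092  179.7227707 ] [ 0.02482356 -0.32477862 -2.20350589] [0.00453845 0.02758035 0.03494428]
```

To row units: -38.8 cm is -0.5173, -2.2 cm is -0.0293, -98.7 degrees is -0.8613.

Emit:
move_arm:
  rows:
    - [[-0.004,-0.012,0,-0.0262],[-0.0107,-0.0373,0,-0.0698],[-0.02,-0.0667,0,-0.1222],[-0.0293,-0.1,0,-0.1745],[-0.04,-0.1333,0,-0.2269],[-0.0493,-0.1693,0,-0.2793],[-0.0587,-0.204,0,-0.3316],[-0.0693,-0.24,0,-0.3927],[-0.08,-0.2733,0,-0.4538],[-0.0893,-0.3067,0,-0.5061],[-0.0987,-0.34,0,-0.5585],[-0.1093,-0.3733,0,-0.6109],[-0.1173,-0.404,0,-0.6632],[-0.1267,-0.4333,0,-0.7156],[-0.1347,-0.46,0,-0.7592],[-0.1413,-0.484,0,-0.8029],[-0.1467,-0.504,0,-0.829],[-0.1507,-0.5147,0,-0.8552],[-0.1507,-0.5173,0,-0.8613],[-0.1507,-0.5173,0,-0.8613]]

```text
clock: 5.5
position: [561.5, 87.4, 173.1]
ee_rot: [-2.348, -2.087, 0.0]
wrist_force: [-0.7, 0.0, -2.6]
grip_width: 22.8
finger_force: 59.0
```

```bash
python3 -c "
from h import *
save('wrist','w2.png',None,1.5)
rel(563.6,86,95,83.3);s=arm.state();print(s['position'],s['wrist_force'],s['torque'])"
```

```text
shift cm [-0.04  0.2   7.8 ] turn -0.15 cur yaw 83.15 j [ 0.24  0.46 -0.57  1.81  0.3   0.95 -0.58]
[561.62689333  86.63090915 172.98360026] [-0.3931446  -1.49075035 -1.77989101] [-0.00467539  0.0306937   0.01140193]
```

View pics/w2.png

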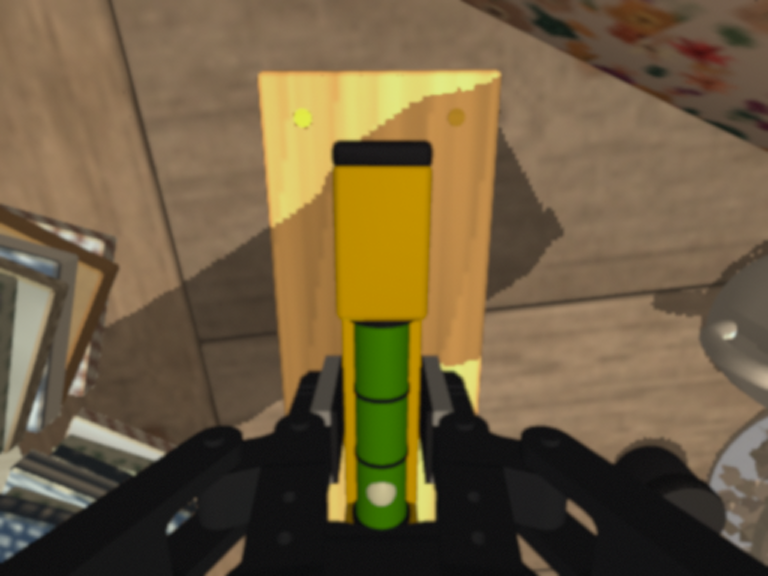

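The level is held along the board and centred on it (board centre 380, level centre 382). The bubble is at (382,492), toward the -y end.

To row units: 7 cm is 0.0933, 6.9 cm is 0.092.

Emit:
move_arm:
  rows:
    - [[0,0.0027,0.02,0],[0,0.0027,0.04,0],[0,0.0027,0.06,0],[0,0.0027,0.076,0],[0,0.0027,0.0867,0],[0,0.0027,0.092,0],[0,0.0027,0.0933,0],[0,0.0027,0.0933,0]]

```text
clock: 6.22
position: [563.7, 87.0, 103.2]
ee_rot: [2.348, 2.087, 0.0]
wrist_force: [0.4, 0.6, -1.9]
grip_width: 22.9
finger_force: 59.1
```

To row units: 0.4 cm is 0.0053, 0.3 cm is 0.004.

Emit:
move_arm:
  rows:
    - [[0,0,0.0013,0],[0,0,0.0027,0],[0,0,0.004,0],[0,0,0.0053,0],[0,0,0.0053,0],[0,0,0.0053,0]]

```text
clock: 6.72
position: [563.6, 87.0, 99.0]
ee_rot: [-2.348, -2.087, -0.0]
wrist_force: [-0.1, 0.2, -2.2]
grip_width: 23.1
finger_force: 59.1
```

To row units: 0.4 cm is 0.0053, 0.35 cm is 0.0047.

Emit:
move_arm:
  rows:
    - [[0,0,0.0013,0],[0,0,0.0027,0],[0,0,0.004,0],[0,0,0.0047,0],[0,0,0.0053,0],[0,0,0.0053,0],[0,0,0.0053,0]]

```text
clock: 7.3
position: [563.5, 87.0, 95.0]
ee_rot: [-2.348, -2.087, 0.0]
wrist_force: [0.1, 0.3, -2.6]
grip_width: 23.2
finger_force: 59.1
```

To row units: 0.2 cm is 0.0027, 0.15 cm is 0.002.

Emit:
move_arm:
  rows:
    - [[0,0,0.0007,0],[0,0,0.0013,0],[0,0,0.002,0],[0,0,0.0027,0],[0,0,0.0027,0]]

```text
clock: 7.72
position: [563.5, 87.0, 92.9]
ee_rot: [-2.348, -2.087, 0.0]
wrist_force: [-0.4, 0.3, -3.9]
grip_width: 23.2
finger_force: 59.1
```

To row units: 0.1 cm is 0.0013, 0.05 cm is 0.0007.

Emit:
move_arm:
  rows:
    - [[0,0,0.0007,0],[0,0,0.0013,0],[0,0,0.0013,0]]

```text
clock: 7.97
position: [563.5, 87.0, 91.9]
ee_rot: [-2.348, -2.087, 0.0]
wrist_force: [0.0, -0.2, -2.4]
grip_width: 23.0
finger_force: 59.1
```

To row units: 0.1 cm is 0.0013, 0.05 cm is 0.0007.

Emit:
move_arm:
  rows:
    - [[0,0,0.0007,0],[0,0,0.0013,0],[0,0,0.0013,0]]

```text
clock: 8.22
position: [563.6, 87.0, 91.1]
ee_rot: [2.348, 2.087, 0.0]
wrist_force: [-1.0, -0.5, 2.3]
grip_width: 23.2
finger_force: 59.5
```

To row units: 0.1 cm is 0.0013, 0.05 cm is 0.0007.

Emit:
move_arm:
  rows:
    - [[0,0,0.0007,0],[0,0,0.0013,0],[0,0,0.0013,0]]

```text
clock: 8.47
position: [563.8, 86.7, 90.2]
ee_rot: [2.348, 2.087, 0.0]
wrist_force: [-1.3, -2.7, 6.8]
grip_width: 23.3
finger_force: 60.2
```

To row units: 0.1 cm is 0.0013, 0.05 cm is 0.0007.

Emit:
move_arm:
  rows:
    - [[0,0,0.0007,0],[0,0,0.0013,0],[0,0,0.0013,0]]

```text
clock: 8.72
position: [563.8, 86.6, 89.7]
ee_rot: [2.348, 2.086, 0.0]
wrist_force: [-5.2, -5.6, 13.2]
grip_width: 23.1
finger_force: 61.4
```

To row units: 0.05 cm is 0.0007.

Emit:
move_arm:
  rows:
    - [[0,0,0.0007,0],[0,0,0.0007,0],[0,0,0.0007,0]]

```text
clock: 8.97
position: [563.9, 86.6, 89.6]
ee_rot: [2.348, 2.086, -0.0]
wrist_force: [-8.8, -7.3, 23.7]
grip_width: 23.0
finger_force: 62.7
```

To row units: -0.1 cm is -0.0013.

Emit:
move_arm:
  rows:
    - [[0,0,-0.0013,0],[0,0,-0.0013,0],[0,0,-0.0013,0],[0,0,-0.0013,0],[0,0,-0.0013,0],[0,0,-0.0013,0]]
  hand: 6

```text
clock: 9.47
position: [563.5, 87.1, 89.4]
ee_rot: [-2.348, -2.087, 0.0]
wrist_force: [0.1, 0.3, -0.0]
grip_width: 60.2
finger_force: 0.0
```

To row units: -11 cm is -0.1467, -9 cm is -0.12.

Emit:
move_arm:
  rows:
    - [[0,0,-0.0133,0],[0,0,-0.04,0],[0,0,-0.08,0],[0,0,-0.12,0],[0,0,-0.1467,0],[0,0,-0.1467,0],[0,0,-0.1467,0],[0,0,-0.1467,0]]

```text
clock: 10.13
position: [563.3, 86.9, 199.4]
ee_rot: [-2.348, -2.087, 0.0]
wrist_force: [-0.9, 0.2, -0.3]
grip_width: 60.1
finger_force: 0.0
```

```bash
python3 -c "
from h import *
save('wrist','w3.png',None,1.5)
rel(543.5,-73,200,83.3);s=arm.state();print(s['clock'],s['position'],s['wrist_force'],s['torque'])"
```

```text
shift cm [-16.11  -0.08  -0.1 ] turn -0.02 cur yaw 83.28 j [ 0.25  0.43 -0.58  1.79  0.28  1.   -0.56]
10.1833 [563.1730232   86.86257156 198.95400516] [-0.40511282  0.5004831  -0.24915588] [-0.0132029   0.00473072  0.02288925]
```

View pics/w3.png

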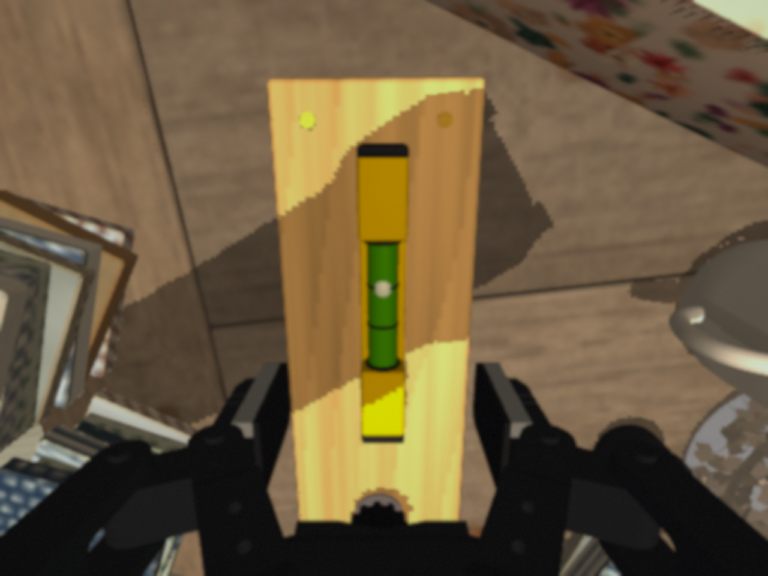

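The level lies along the board and is let go. The bubble is at (382,288), on the upper ring (rings at rows 288 and 327), so it is about 11 mm toward +y. Next I move over the knob.

To row units: -16.1 cm is -0.2147, -15.5 cm is -0.2067.

Emit:
move_arm:
  rows:
    - [[-0.0133,0,0,0],[-0.04,0,0,0],[-0.0733,0,0,0],[-0.1133,0,0,0],[-0.1533,0,0,0],[-0.1867,0,0,0],[-0.2067,0,0,0],[-0.2147,-0.0013,0,0],[-0.2147,-0.0013,0,0],[-0.2147,-0.0013,0,0]]
  hand: 8

```text
clock: 11.02
position: [543.6, -72.1, 199.2]
ee_rot: [-2.347, -2.087, -0.0]
wrist_force: [0.3, -0.2, 0.0]
grip_width: 79.8
finger_force: 0.0
```

```bash
python3 -c "
from h import *
save('wrist','w4.png',None,1.5)
rel(543.5,-73,90.5,83.3);s=arm.state();print(s['clock'],s['position'])"
```

```text
shift cm [-0.15 -0.   10.89] turn 0.05 cur yaw 83.35 j [ 0.52  0.39 -0.55  1.84  0.24  0.98 -0.25]
11.0667 [543.74403771 -71.58554783 199.3541647 ]
```

View pics/w4.png

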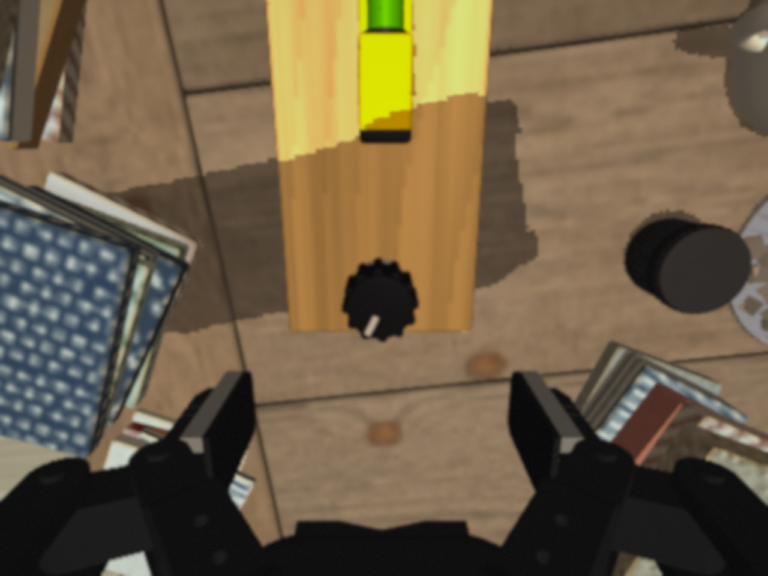

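The knob shows at (380,300), with its white mark at (372,326).

Run:
```python
from h import *
st=arm.state()
w=ray('wrist',380/1.5-.2,298/1.5-.2,st)
print(atz(w,100),tri(w,ray('top',195+385/4-.4,145+158/4-.4),ray('scene',200+356/4-.4,145+106/4-.4)))
rel(543.5,-73,90.5,83.3)
```

```text
[543.88204139 -70.57089938 100.        ] (array([543.4329334 , -72.36604996,  97.86408008]), [np.float64(1.107272144959958), np.float64(0.35000332815435015), np.float64(1.3871420851074998)])
shift cm [-0.15 -0.   10.89] turn 0.05 cur yaw 83.35 j [ 0.52  0.39 -0.55  1.84  0.24  0.98 -0.25]
```

To row units: 10.9 cm is 0.1453, 10.8 cm is 0.144.

Emit:
move_arm:
  rows:
    - [[0,0,0.0267,0],[0,0,0.0667,0],[0,0,0.1067,0],[0,0,0.1333,0],[0,0,0.144,0],[0,0,0.1453,0],[0,0,0.1453,0]]

```text
clock: 11.65
position: [544.1, -71.9, 91.0]
ee_rot: [-2.346, -2.089, -0.001]
wrist_force: [-1.0, -0.0, -0.0]
grip_width: 79.8
finger_force: 0.0
```

Emit:
move_arm:
  rows:
    - [[0,0,0,0],[0,0,0,0],[0,0,0,0],[0,0,0,0],[0,0,0,0],[0,0,0,0],[0,0,0,0],[0,0,0,0]]
  hand: 3.3

```text
clock: 12.32
position: [543.0, -72.7, 91.7]
ee_rot: [-2.348, -2.087, 0.003]
wrist_force: [-15.4, 0.9, 26.0]
grip_width: 38.2
finger_force: 57.2
```

To row units: -0.62 cm is -0.0083, -0.6 cm is -0.008, 60 degrees is 0.5236.

Emit:
move_arm:
  rows:
    - [[0,0,-0.0013,0.0262],[0,0,-0.002,0.0611],[0,0,-0.0027,0.1047],[0,0,-0.0033,0.1484],[0,0,-0.004,0.192],[0,0,-0.0044,0.2356],[0,0,-0.0049,0.2793],[0,0,-0.0056,0.3229],[0,0,-0.0063,0.3665],[0,0,-0.0067,0.4102],[0,0,-0.0073,0.4538],[0,0,-0.008,0.4887],[0,0,-0.0083,0.5149],[0,0,-0.0083,0.5236],[0,0,-0.0083,0.5236]]

```text
clock: 13.57
position: [543.9, -72.7, 97.3]
ee_rot: [3.077, 0.634, 0.001]
wrist_force: [-2.1, 0.3, 7.2]
grip_width: 38.2
finger_force: 61.1
```

```bash
python3 -c "
from h import *
a=arm.read_camera('top')[130:210,195:345,::-1]
cv2.imwrite('pics/t5.png',cv2.resize(np.ascontiguousarray(a),None,fx=5,fy=5,interpolation=2))
s=arm.state();print(s['position'],s['wrist_force'],s['torque'],s['joint_pos'])"
```

```text
[543.95389064 -72.70800272  97.26117518] [-0.93328427  0.75248966  6.9648969 ] [ 0.13706869  0.69156852 -0.13833378] [ 0.26895944  0.49173185 -0.23919632  1.91705322  0.16470582  0.75092208
 -1.22679614]
```

View pics/t5.png

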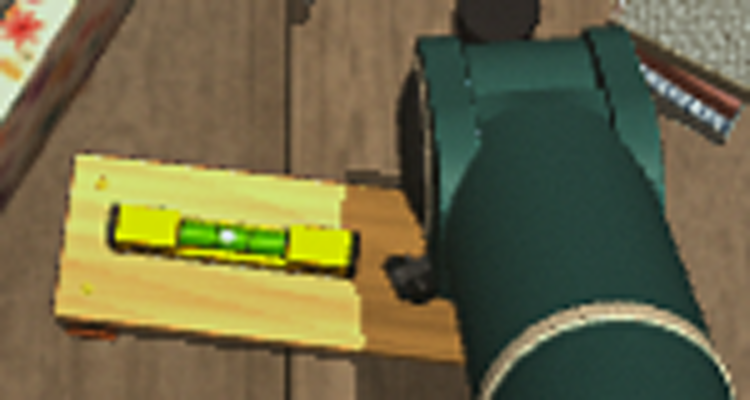

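In the top view crop the bubble is at x=227 and the vial spans 179–287 (middle 233). It is still about 4 mm toward +y and settling, so I wait and measure.

Emit:
move_arm:
  rows:
    - [[0,0,0,0],[0,0,0,0],[0,0,0,0],[0,0,0,0],[0,0,0,0],[0,0,0,0],[0,0,0,0],[0,0,0,0],[0,0,0,0],[0,0,0,0],[0,0,0,0],[0,0,0,0],[0,0,0,0],[0,0,0,0],[0,0,0,0],[0,0,0,0],[0,0,0,0],[0,0,0,0],[0,0,0,0],[0,0,0,0]]

```text
clock: 15.28
position: [544.0, -72.7, 97.3]
ee_rot: [-3.076, -0.636, -0.001]
wrist_force: [-1.8, 1.4, 6.9]
grip_width: 38.3
finger_force: 61.1
```

```bash
cat > bub.py <<'E'
from h import *
im=np.mean([arm.read_camera('top').astype(float) for _ in range(3)],0)[130:210,195:345]
r,g,b=im[...,0],im[...,1],im[...,2]
yy,xx=np.mgrid[:80,:150]
m=(xx>15)&(xx<80)&(yy>35)&(yy<60)
vial=m&(g>r*1.35)&(g>b*1.5)
u=np.array([1,.115]);u/=np.linalg.norm(u)
s=xx*u[0]+yy*u[1]
near=m&(s>s[vial].min())&(s<s[vial].max())
wt=np.where(near,np.clip(b-90,0,None),0)
print('vial',s[vial].min(),s[vial].max(),vial.sum())
print('bubble s',(s*wt).sum()/wt.sum(),wt.max())
c=im[44:52,30:62].astype(int)
yc=[int(round(47.4+(x-45)*.11)) for x in range(30,64)]
for x,y in zip(range(30,64),yc):print(x,y,im[y,x].astype(int),end=' ')
E
python3 bub.py; python3 -c "
import cv2;im=cv2.imread('pics/t5.png');print(im.shape)"
```

```text
vial 40.905401465235016 61.99639534761362 93
bubble s 51.86612594635618 165.0
30 46 [210 225   0] 31 46 [211 226   0] 32 46 [212 226   0] 33 46 [213 228   0] 34 46 [220 235   0] 35 46 [132 115  19] 36 46 [106 170  36] 37 47 [ 73 170   0] 38 47 [ 77 174   0] 39 47 [ 82 180   0] 40 47 [ 86 186   0] 41 47 [ 94 195   0] 42 47 [110 212   0] 43 47 [102 178  26] 44 47 [122 221  11] 45 47 [191 230 170] 46 48 [153 201 111] 47 48 [127 191  71] 48 48 [ 88 187   0] 49 48 [ 75 153   0] 50 48 [105 200   0] 51 48 [114 214   3] 52 48 [124 221  14] 53 48 [133 228  23] 54 48 [132 228  19] 55 48 [130 226  18] 56 49 [ 65 146   0] 57 49 [119  91   5] 58 49 [208 219   0] 59 49 [214 229   0] 60 49 [211 225   0] 61 49 [211 226   0] 62 49 [211 225   0] 63 49 [211 225   0] (400, 750, 3)
```

Emit:
move_arm:
  rows:
    - [[0,0,0,0],[0,0,0,0],[0,0,0,0],[0,0,0,0],[0,0,0,0],[0,0,0,0]]
  hand: 8

```text
clock: 15.93
position: [543.7, -72.7, 96.6]
ee_rot: [-3.077, -0.634, 0.0]
wrist_force: [-0.1, 0.2, 0.3]
grip_width: 80.0
finger_force: 0.0
```

To row units: -11 cm is -0.1467, -9 cm is -0.12.

Emit:
move_arm:
  rows:
    - [[0,0,-0.0133,0],[0,0,-0.04,0],[0,0,-0.08,0],[0,0,-0.12,0],[0,0,-0.1467,0],[0,0,-0.1467,0],[0,0,-0.1467,0]]

```text
clock: 16.52
position: [544.2, -72.8, 208.3]
ee_rot: [3.076, 0.634, 0.004]
wrist_force: [-1.4, 0.2, -0.8]
grip_width: 80.4
finger_force: 0.0
```

```bash
python3 -c "
from h import *
rel(563.6,86,208,83.3)"
```

```text
shift cm [  8.06 -13.82   0.03] turn -60.02 cur yaw 23.28 j [ 0.3   0.34 -0.27  1.84  0.11  0.97 -1.18]
```

To row units: -13.8 cm is -0.184, -13.7 cm is -0.1827, -60 degrees is -0.5236.

Emit:
move_arm:
  rows:
    - [[0.0067,-0.0107,0,-0.0349],[0.0173,-0.0307,0,-0.0873],[0.0333,-0.0573,0,-0.1484],[0.0533,-0.0907,0,-0.2094],[0.072,-0.124,0,-0.2705],[0.088,-0.1507,0,-0.3316],[0.1,-0.1707,0,-0.3927],[0.1067,-0.1827,0,-0.4538],[0.108,-0.184,0,-0.5061],[0.108,-0.184,0,-0.5236],[0.108,-0.184,0,-0.5236],[0.108,-0.184,0,-0.5236]]
  hand: 0

```text
clock: 17.52
position: [563.2, 85.8, 206.1]
ee_rot: [-2.349, -2.085, 0.001]
wrist_force: [1.3, -0.9, -0.9]
grip_width: -0.3
finger_force: 0.0
```

```bash
python3 -c "
from h import *
save('wrist','w6.png',(170,60,350,320),2.3)
rel(570,140.6,135,83.3);s=arm.state();print(s['clock'],s['position'],s['grip_width'])"
```

```text
shift cm [5.52 0.02 7.12] turn -0.14 cur yaw 83.16 j [ 0.21  0.41 -0.52  1.78  0.24  1.01 -0.52]
17.5667 [563.32600568  85.78195283 206.21774956] 0.20237818520111944
```

View pics/w6.png

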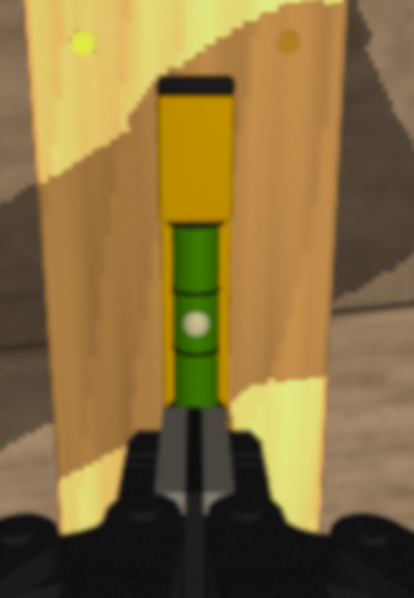

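The bubble at row 323 is midway between the rings (292 and 353). Next I press at the -y half of the level, clear of the vial.

To row units: 7.8 cm is 0.104, 7.7 cm is 0.1027.

Emit:
move_arm:
  rows:
    - [[-0.0107,0,0.0067,0],[-0.0267,0,0.0267,0],[-0.0467,0,0.0533,0],[-0.0613,0,0.0773,0],[-0.0667,0,0.096,0],[-0.0667,0,0.1027,0],[-0.0667,0,0.104,0],[-0.0667,0,0.104,0],[-0.0667,0,0.104,0]]

```text
clock: 18.32
position: [558.2, 36.9, 129.5]
ee_rot: [2.347, 2.088, 0.002]
wrist_force: [-0.7, -0.2, -0.1]
grip_width: 0.1
finger_force: 0.0
```

To row units: 0.4 cm is 0.0053, 0.3 cm is 0.004.

Emit:
move_arm:
  rows:
    - [[0,0,0.0013,0],[0,0,0.0027,0],[0,0,0.004,0],[0,0,0.0053,0],[0,0,0.0053,0],[0,0,0.0053,0]]

```text
clock: 18.82
position: [557.7, 36.4, 124.7]
ee_rot: [-2.348, -2.087, 0.0]
wrist_force: [0.0, 0.1, 0.1]
grip_width: -0.3
finger_force: 0.0
```

To row units: 0.15 cm is 0.002, 0.1 cm is 0.0013.

Emit:
move_arm:
  rows:
    - [[0,0,0.0007,0],[0,0,0.0013,0],[0,0,0.002,0],[0,0,0.002,0]]

```text
clock: 19.15
position: [557.7, 36.4, 123.1]
ee_rot: [-2.348, -2.087, 0.0]
wrist_force: [0.2, 0.5, 0.1]
grip_width: 0.1
finger_force: 0.0
```

To row units: 0.1 cm is 0.0013, 0.05 cm is 0.0007.

Emit:
move_arm:
  rows:
    - [[0,0,0.0007,0],[0,0,0.0013,0],[0,0,0.0013,0],[0,0,0.0013,0]]

```text
clock: 19.48
position: [557.7, 36.4, 122.1]
ee_rot: [-2.348, -2.087, 0.0]
wrist_force: [0.7, 1.0, -0.2]
grip_width: 0.2
finger_force: 0.0
```

Emit:
move_arm:
  rows:
    - [[0,0,0.0007,0],[0,0,0.0013,0],[0,0,0.0013,0],[0,0,0.0013,0]]

```text
clock: 19.82
position: [557.7, 36.3, 121.1]
ee_rot: [-2.348, -2.087, 0.0]
wrist_force: [0.0, -0.1, 0.4]
grip_width: -0.2
finger_force: 0.0
```

To row units: 0.05 cm is 0.0007.

Emit:
move_arm:
  rows:
    - [[0,0,0.0007,0],[0,0,0.0007,0],[0,0,0.0007,0]]

```text
clock: 20.07
position: [557.8, 36.4, 120.8]
ee_rot: [-2.348, -2.087, -0.0]
wrist_force: [0.4, -0.0, 2.0]
grip_width: -0.1
finger_force: 1.0
```

Contact at 120.8.

To row units: 0.05 cm is 0.0007.

Emit:
move_arm:
  rows:
    - [[0,0,0.0007,0],[0,0,0.0007,0],[0,0,0.0007,0]]

```text
clock: 20.32
position: [557.9, 36.4, 120.7]
ee_rot: [2.348, 2.087, 0.0]
wrist_force: [-3.2, -0.8, 11.6]
grip_width: 0.2
finger_force: 5.3
```

To row units: 0.03 cm is 0.0004.

Emit:
move_arm:
  rows:
    - [[0,0,0.0004,0],[0,0,0.0004,0],[0,0,0.0004,0]]

```text
clock: 20.57
position: [557.9, 36.4, 120.7]
ee_rot: [2.347, 2.087, 0.0]
wrist_force: [-4.5, -1.7, 16.1]
grip_width: -0.0
finger_force: 7.7
```

To row units: -0.02 cm is -0.0003.

Emit:
move_arm:
  rows:
    - [[0,0,-0.0003,0],[0,0,-0.0003,0],[0,0,-0.0003,0],[0,0,-0.0003,0],[0,0,-0.0003,0],[0,0,-0.0003,0],[0,0,-0.0003,0],[0,0,-0.0003,0],[0,0,-0.0003,0],[0,0,-0.0003,0],[0,0,-0.0003,0],[0,0,-0.0003,0],[0,0,-0.0003,0],[0,0,-0.0003,0],[0,0,-0.0003,0],[0,0,-0.0003,0],[0,0,-0.0003,0],[0,0,-0.0003,0],[0,0,-0.0003,0],[0,0,-0.0003,0]]

```text
clock: 22.23
position: [557.9, 36.4, 120.7]
ee_rot: [2.348, 2.087, 0.0]
wrist_force: [-3.6, -0.4, 12.3]
grip_width: 0.3
finger_force: 6.1
```

```bash
python3 -c "
from h import *
save('wrist','w7.png',(170,60,350,320),2.3)
s=arm.state();print(s['clock'],s['position'],s['wrist_force'])"
```

```text
22.2833 [557.90696233  36.37324076 120.69183246] [-4.04737568 -0.33427531 12.31971783]
```

View pics/w7.png

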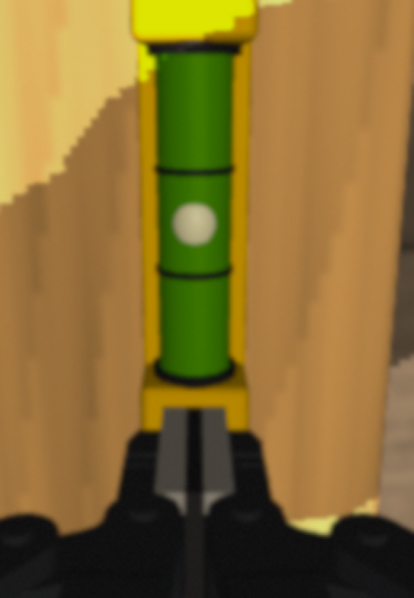

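The bubble at row 224 is midway between the rings (170 and 272), with a steady push of about 12 N, so I hand in.

```bash
python3 -c "
from station import arm
print(arm.hand_in())"
```

```text
the job is handed in; nothing more can be done
None
```

I handed the job in at about 22 s: the level lies along the shelf, its bubble is midway between the rings, and the fingertips hold it down with about 12 N; the hand-in returned no verdict.

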